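Pack the air-sampling case

ROBOT

A 6-joint arm with a two-finger parallel gripper is mounted at the origin on the work surface. World frame = base frame: x ahead of the robot, y to its left, z up, the work surface at z = 0. Lengths are in m, angles in rad, forces in N, time in s.
With the tool pointing down it reaches from about 0.35 to 0.775 m from the base axis. Payload 7.3 kg.
Tool frame: the origin (TCP) lies between the finger pads; the fingertips stand 25 mm ahead of it and the grasp point (between the pads) lies 6 mm ahead of it; y points along the fingers, z is the direction in which the jaws open and shut, and the axes are right-handed (so a half turn about y gives the same grasp; the last joint's range is limited). The gripper opens to 92 mm and grips with 3 to 60 N. Pads are 19 mm wide; open, the fingers measure 130 mm over their backs; the gripper's body (75 mm by 190 mm) begins 47 mm behind the grasp point.
Start: joints at [1.196, 0.342, 1.524, -0, 1.275, -0.146], TCP at [0.119, 0.511, 0.252] pointing down, gripper open.
Joint ranges: [-2.53, 2.53], [-0.77, 2.02], [0.04, 2.7], [-1, 4.14], [0.28, 2.66], [-3.11, 3.11]. Speed limits (rad/s): [2.57, 2.57, 3.14, 3.14, 3.14, 3.14].

INTERFACE

Orientations are given as [roll, pitch, yaw] about the fixed x, y, z axes, in that order (R = Rz(yaw) Ry(pitch) Rx(roll)).
In Python, from cell import sensors, read_camera, hand_in gives the robot as it stands. The module is installed in compiled form; this text tells all that it offers.
- The arm moves only by the tool send_rows, never from a script. Its argument "motion" is a list that holds one entry, the list of rows, each a list of 4 numbers: the shift along the tool's x, y, z in m, then the turn about the tool's y in degrees. In form: [[[tx, ty, tz, twist], ...]]. A call has 1 to 8 rows; each row is the pose to reach, as a shift and turn from the pose measured when the call began, along the tool's axes at that moment; what a row does not reach only later rows make up. A row lasts 1/10 s, in which the tool goes at most 50 mm and 8.59 degrees, less where a joint would pass 70% of its speed; a pose out of reach is approached as far as the arm can. A call with a gripper value outside its range is refused whole. "gripper" is the opening, from 0 (shut) to 1 (fully open), set as the call begins (left out, the last holds). The fingers move at their own pace and stop on an object; "grip_force" is the grip in N (left out, the last holds). Time passes only in rows, so rows that repeat a pose let the fingers close. It gives the time, the measured TCP pose, the force and the opening at its end, in the units of the state.
- sensors.observe(): the state, without advancing time (a new reading comes with each control period).
- read_camera(name): name is "side" or "top" or "wrist"; returns a dict with "frame" (420x560x3 uint8, red, green, blue), "fx", "fy", "cx", "cy" (pixels), "extrinsics" (4x4, takes a point from world to camera coordinates). Camera axes: x right, y up, looking along -z (the intrinsics and any distortion apply to the point x, -y, -z); pixel columns grow to the right and rows downward; lengths in m; the calibration is good to about 2 mm. The wrist camera is an equidistant fisheye: a pixel r from the principal point sees the ray r / f radians off the axis. A picture is of the moment at which its call begins. There is no depth.
- hand_in(): hands the job in, once; it reports no verdict.
The state is a dict: "time": time; "qpos": joint angles; "qvel": joint speeds; "joint_efforts": joint torques, N m; "tool_pos": TCP position; "tool_rot": TCP orientation; "contact_force": force on the tool from outside, world axes, zero at the start; "torque": the same for the moment, N m; "opening": finger opening in m.
Only numpy, scipy, OpenCV 4.12 (cv2) and the standard library are available. Lean on these libraries where they do the work, as an engineer would, in place of code of your own. Each camera call takes 0.05 s, during which the arm holds its last target.

TASK

Pack the open black case for the afternoon's air sampling: stand the blue pump, the amber jar with the white cap, the green bottle and the yellow-ended flow meter upright, each on the floor of its own foam pocket - pump on blue, white-capped jar on white, bottle on green, meter on yellow. Set them down, do not drop them. Leave the black pump and the jar with the red cap standing where they are.

Things in the scene. Friction and masses are not known exactly. Their poses are not given: they have to be found in the camera images.
- blue_pump: The blue air-sampling pump. Upright box 34 mm (x, thickness) x 50 mm (y, width) x 85 mm high; on top a steel nipple (to 97 mm) and a grey knob; display on the -x face. Origin: centre of the underside, z up. 0.25 to 0.5 kg.
- white_jar: The jar to pack: amber glass with a WHITE cap. A glass jar, 44 mm in diameter to 56 mm height, then a cap of 40 mm diameter from 62 to 80 mm. Stands upright. Origin: centre of the underside, z up. About 0.1 to 0.2 kg.
- bottle: Small green glass bottle with a green cap: 36 mm in diameter to 60 mm height, tapering to a 24 mm cap from 74 to 94 mm. Stands upright. Origin: centre of the underside, z up. About 0.08 to 0.16 kg.
- meter: Flow meter: upright clear block 36 x 36 mm, 90 mm high, with yellow ends (top and foot) and a red float behind its window. Origin: centre of the underside, z up, sides along x and y. About 0.12 to 0.25 kg.
- black_pump: The black pump, out of order, to be left alone; else like the blue one. Upright box 34 mm (x, thickness) x 50 mm (y, width) x 85 mm high; on top a steel nipple (to 97 mm) and a grey knob; display on the -x face. Origin: centre of the underside, z up. 0.25 to 0.5 kg.
- red_jar: Amber jar with a RED cap, already filled, to be left alone; else like the white-capped one. A glass jar, 44 mm in diameter to 56 mm height, then a cap of 40 mm diameter from 62 to 80 mm. Stands upright. Origin: centre of the underside, z up. About 0.1 to 0.2 kg.
- nest_pump: Dark grey foam insert, fixed and rigid, 98 x 98 x 25 mm, with a rectangular pocket 54 mm (x) x 70 mm (y), blue floor, central, 17 mm deep. Origin: centre of its underside (4 mm above the bench), z up; pocket floor at z = 8 mm, top at 25 mm. The four inserts lie in shuffled order, 100 mm apart along their y axis, in an open black case (112 x 416 mm, 4 mm walls ending 28 mm above the bench).
- nest_jar: Dark grey foam insert, fixed and rigid, 98 x 98 x 25 mm, with a round pocket 64 mm in diameter, white floor, central, 17 mm deep. Origin: centre of its underside (4 mm above the bench), z up; pocket floor at z = 8 mm, top at 25 mm. The four inserts lie in shuffled order, 100 mm apart along their y axis, in an open black case (112 x 416 mm, 4 mm walls ending 28 mm above the bench).
- nest_bottle: Dark grey foam insert, fixed and rigid, 98 x 98 x 25 mm, with a round pocket 58 mm in diameter, green floor, central, 17 mm deep. Origin: centre of its underside (4 mm above the bench), z up; pocket floor at z = 8 mm, top at 25 mm. The four inserts lie in shuffled order, 100 mm apart along their y axis, in an open black case (112 x 416 mm, 4 mm walls ending 28 mm above the bench).
- nest_meter: Dark grey foam insert, fixed and rigid, 98 x 98 x 25 mm, with a square pocket 56 x 56 mm (sides along x and y), yellow floor, central, 17 mm deep. Origin: centre of its underside (4 mm above the bench), z up; pocket floor at z = 8 mm, top at 25 mm. The four inserts lie in shuffled order, 100 mm apart along their y axis, in an open black case (112 x 416 mm, 4 mm walls ending 28 mm above the bench).
Mind the look-alikes: they are no part of the job. What is shaped like the nest_jar but brown or purple is not meant.

How it is judged:
By the outcome, as a careful person would: the job done as asked, in the order asked, and still so for the second after the job is handed in, with the robot touching nothing.
It also fails if it takes over 88 s, if anything falls off the work surface, if the arm or the gripper's body presses on something with over 40 N, if the wrist force passes 120 N, or if a joint passes its speed limit or range.

## Working session

There is one attempt and no reset: what is moved stays moved. The work goes in short steps, Python scripts to look and compute and a tool call to move; the robot and the scene stay as the last step left them, time stands still between calls to the robot, and variables do not carry over. Pictures are saved under pics/ and viewed, and the job is handed in when it is done.

Besides the shell and the picture viewer there is one more tool, called by a JSON object that holds its "name" and its "arguments", one argument or row to a line. send_rows: Moves the arm, as the interface text tells. Its arguments: {"type":"object","properties":{"motion":{"type":"array"},"gripper":{"type":"number"},"grip_force":{"type":"number"}},"required":["motion"]}

```bash
mkdir -p pics
python3 - <<'E'
from cell import sensors, read_camera
import cv2,pickle
d={}
for n in ("top","side","wrist"):
    r=read_camera(n); d[n]=r
    cv2.imwrite(f"pics/{n}0.png",r["frame"][:,:,::-1])
    print(n,r["fx"],r["fy"],r["cx"],r["cy"],r["extrinsics"].round(4).tolist(),[k for k in r])
pickle.dump(d,open("c0.pkl","wb"))
s=sensors.observe(); print(s)
E
```

```text
top 437.073333902013 437.073333902013 279.10701551316123 206.18834794681058 [[0.0033, -1.0, 0.0013, 0.0658], [0.9924, 0.0034, 0.1226, -0.6203], [-0.1226, 0.0009, 0.9925, -1.0302], [0.0, 0.0, 0.0, 1.0]] ['frame', 'fx', 'fy', 'cx', 'cy', 'extrinsics']
side 535.4498245459196 535.4498245459196 275.99024468163054 210.4547905871565 [[-0.9635, -0.2677, 0.0078, 0.6167], [0.1908, -0.6654, 0.7217, -0.1216], [-0.188, 0.6968, 0.6921, -1.5065], [0.0, 0.0, 0.0, 1.0]] ['frame', 'fx', 'fy', 'cx', 'cy', 'extrinsics']
wrist 325.19226210127806 325.19226210127806 276.7435413141293 209.88248495562874 [[0.2267, 0.974, -0.0012, -0.5237], [-0.9322, 0.2166, -0.29, 0.0365], [-0.2822, 0.0669, 0.957, -0.3914], [0.0, 0.0, 0.0, 1.0]] ['frame', 'fx', 'fy', 'cx', 'cy', 'extrinsics']
{'time': 0.15, 'qpos': array([ 1.19597705e+00,  3.42565722e-01,  1.52479887e+00,  1.04260435e-05,
        1.27537914e+00, -1.45988195e-01]), 'qvel': array([-0.00029772, -0.00261762, -0.00117121,  0.0013925 , -0.00198248,
        0.00077466]), 'joint_efforts': array([ 1.76822447e-03, -4.31466722e+01, -2.44352317e+01,  7.17007136e-02,
        5.36334899e-02, -1.04514686e-04]), 'tool_pos': array([0.11895979, 0.51106681, 0.25120256]), 'tool_rot': array([-1.57193370e+00,  1.77311427e-04, -2.28834221e-01]), 'contact_force': array([-0.81385792, -0.14099838, -0.00655645]), 'torque': array([ 0.01647564,  0.01364074, -0.03294725]), 'opening': 0.09164163594945841}
```

View pics/top0.png

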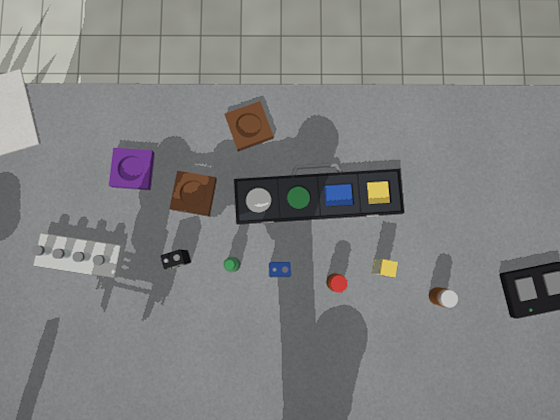

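View pics/side0.png

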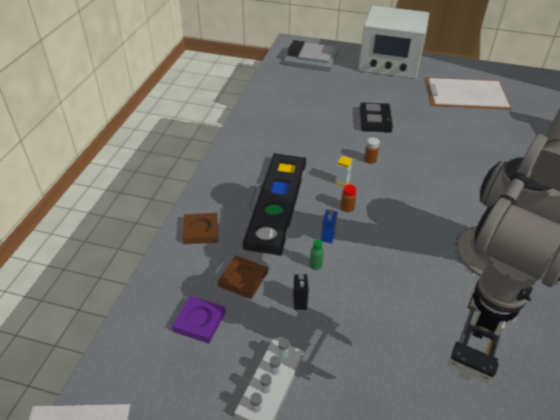

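View pics/wrist0.png

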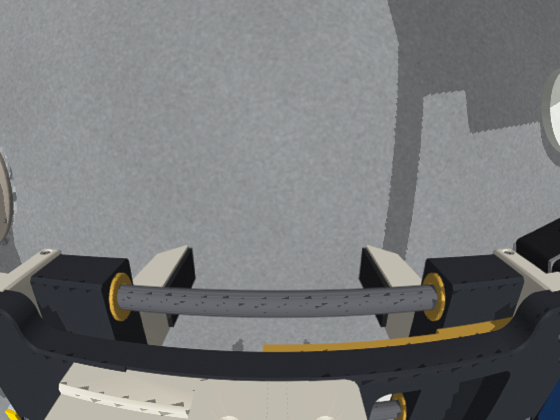

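Top view: the case is at about (237–403, 168–222), with pockets white (258,200), green (298,197), blue (339,194), yellow (378,192). Objects are the black pump (175,258), green bottle (231,264), blue pump (280,269), red jar (338,283), meter (386,268) and white jar (447,298). I'll measure these next.

```bash
cat > h.py <<'E'
import numpy as np,cv2
from scipy.spatial.transform import Rotation as Ro
def ray(c,u,v):
    E=c["extrinsics"];R=E[:3,:3];t=E[:3,3]
    d=np.array([(u-c["cx"])/c["fx"],-(v-c["cy"])/c["fy"],-1.0])
    return -R.T@t, R.T@d
def onz(c,u,v,z):
    o,d=ray(c,u,v); return (o+d*(z-o[2])/d[2])[:2]
def proj(c,p):
    q=c["extrinsics"][:3,:3]@np.array(p)+c["extrinsics"][:3,3]
    return np.array([c["cx"]+c["fx"]*q[0]/-q[2], c["cy"]-c["fy"]*q[1]/-q[2]])
def pose(s): return s["tool_pos"],Ro.from_euler("xyz",s["tool_rot"]).as_matrix()
E
python3 - <<'E'
import pickle,cv2
from h import *
d=pickle.load(open("c0.pkl","rb"));c=d["top"];f=c["frame"]
cr=cv2.resize(f[150:320,140:480][:,:,::-1],None,fx=2.3,fy=2.3,interpolation=cv2.INTER_CUBIC);cv2.imwrite("pics/topcrop.png",cr)
cr=cv2.resize(d["side"]["frame"][60:320,220:420][:,:,::-1],None,fx=2.3,fy=2.3,interpolation=cv2.INTER_CUBIC);cv2.imwrite("pics/sidecrop.png",cr)
hsv=cv2.cvtColor(f,cv2.COLOR_RGB2HSV)
R={"blue":((105,110,60),(125,255,255)),"green":((55,90,50),(85,255,255)),"yellow":((20,90,110),(32,255,255)),"red":((0,200,120),(5,255,255)),"white":((0,0,165),(180,40,255))}
for n,(a,b) in R.items():
    m=cv2.inRange(hsv,a,b); k,l,s,ce=cv2.connectedComponentsWithStats(m)
    for i in range(1,k):
        x,y,w,h,A=s[i]
        if A>60 and 130<ce[i][0]<480 and 150<ce[i][1]<330:
            pts=np.argwhere(l==i)[:,::-1].astype(np.float32)
            zs={"blue":.085,"green":.094,"yellow":.09,"red":.08,"white":.08}[n] if ce[i][1]>230 else .012
            P=np.array([onz(c,*p,zs) for p in pts],np.float32)*1000
            r=cv2.minAreaRect(P)
            print(n,s[i],ce[i].round(1),"z",zs,"centroid mm",P.mean(0).round(1),"rect",np.round(r[0],1),np.round(r[1],1),round(r[2],1))
E
```

```text
blue [324 184  29  23 594] [338.  194.6] z 0.012 centroid mm [653.1 -80.1] rect [653.2 -80.1] [54.1 69.9] 3.8
blue [269 262  22  15 272] [278.9 269. ] z 0.085 centroid mm [468.9  68. ] rect [469.   66.6] [31.8 48.2] 0.2
green [287 186  23  23 417] [298.  197.2] z 0.012 centroid mm [646.3  20.6] rect [646.8  20.5] [55.8 55.3] 0.1
green [224 257  16  14 175] [231.5 263.9] z 0.094 centroid mm [480.3 176. ] rect [481.2 176. ] [29.4 34.3] 0.2
yellow [367 181  23  23 471] [378. 192.] z 0.012 centroid mm [ 660.  -180.7] rect [ 660.1 -180.7] [55.4 54. ] 3.5
yellow [380 259  18  18 263] [388.1 267.6] z 0.09 centroid mm [ 473.  -181.7] rect [ 473.1 -181.6] [37.4 36.6] 78.9
white [441 290  17  18 233] [449.  298.5] z 0.08 centroid mm [ 403.4 -321.7] rect [ 403.3 -321.7] [36.  37.9] 43.4
```

View pics/topcrop.png

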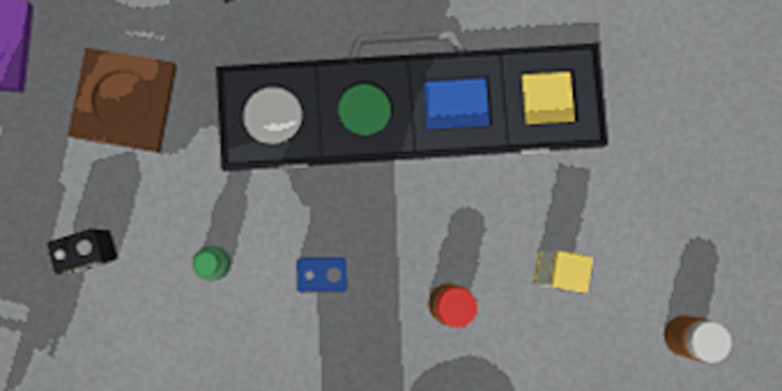

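View pics/sidecrop.png

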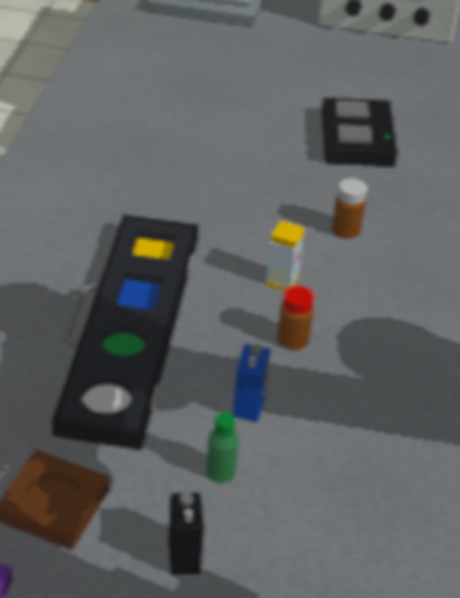

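Run:
```python
import pickle,cv2
from h import *
d=pickle.load(open("c0.pkl","rb"));c=d["top"];f=c["frame"]
hsv=cv2.cvtColor(f,cv2.COLOR_RGB2HSV)
# bottle cap brightness
print(hsv[255:273,222:242,2])
m=cv2.inRange(hsv[180:215,240:275],(0,0,100),(180,60,255));pts=np.argwhere(m>0)[:,::-1]+[240,180]
k,l,s,ce=cv2.connectedComponentsWithStats(m);i=1+s[1:,4].argmax();print(s[i],onz(c,*(ce[i]+[240,180]),.012))
S=d["side"];im=S["frame"][:,:,::-1].copy();im=cv2.resize(im,None,fx=2,fy=2)
for p in [(.469,.067,.085),(.469,.067,0),(.4803,.175,.094),(.4803,.175,0),(.473,-.1817,.09),(.473,-.1817,0),(.4034,-.3217,.08),(.4034,-.3217,0),(.653,-.080,.012),(.6463,.0206,.012),(.66,-.1807,.012),(.6395,.1206,.012)]:
    u=proj(S,p);cv2.drawMarker(im,tuple(int(x) for x in u*2+.5),(255,0,255),0,8,1)
cv2.imwrite("pics/sidechk.png",im[240:600,440:840]);
cv2.imwrite("pics/sidechk.png",cv2.resize(im[240:600,440:840],None,fx=1.6,fy=1.6))
```

```text
[[138 141 141 140 142 145 131  97 103 105 107 109 109 107 104 103 105 106
  105 105]
 [140 143 144 143 145 145 124  95  99  99 101 102 105 104 104 106 104 105
  104 103]
 [142 145 145 147 147 127  90  88  93  93  91  90  93  93  96 104 107 105
  104 103]
 [142 145 146 145 132 100  85  87  90  95  96  97  93  85  85  93 103 107
  105 100]
 [144 147 144 125 105  95 102 106 104 103  92  96  99  99  90  82  92 105
  104  98]
 [145 145 124  96 113 130 140 149 143 133 108  95  95  98  93  82  81  93
  101 106]
 [143 133 107 117 144 151 150 150 151 152 144 112  85  97  98  91  75  82
   93 125]
 [142 126 113 139 151 149 148 148 148 150 153 135  85  94  98  95  84  77
   89 126]
 [142 129 124 150 149 148 148 148 148 149 153 145 108  88 101 101  91  72
   83 125]
 [143 128 122 150 148 149 148 149 149 150 153 150 120  87 106 107  98  68
   90 132]
 [145 133 134 151 149 150 149 150 149 150 153 147 115  90 110 108  95  71
  115 152]
 [147 133 131 149 151 149 149 150 150 152 155 143 102 104 115 105  81  80
  121 150]
 [145 138 130 140 151 150 151 152 151 153 152 125  97 119 120 106  73  93
  127 145]
 [144 144 134 133 145 152 153 153 152 150 136 111 118 122 118  99  87 127
  148 141]
 [143 144 140 132 135 146 149 146 146 137 126 125 124 122 104  86 114 141
  145 142]
 [142 144 145 140 133 133 131 125 131 134 131 127 120 111 105 118 134 145
  144 142]
 [143 144 142 144 141 136 137 138 135 133 133 129 118 119 135 150 146 143
  142 142]
 [145 144 143 142 143 144 141 136 134 129 132 140 147 146 145 145 142 141
  140 142]]
[  6   8  25  25 491] [0.63931581 0.12080505]
```

View pics/sidechk.png

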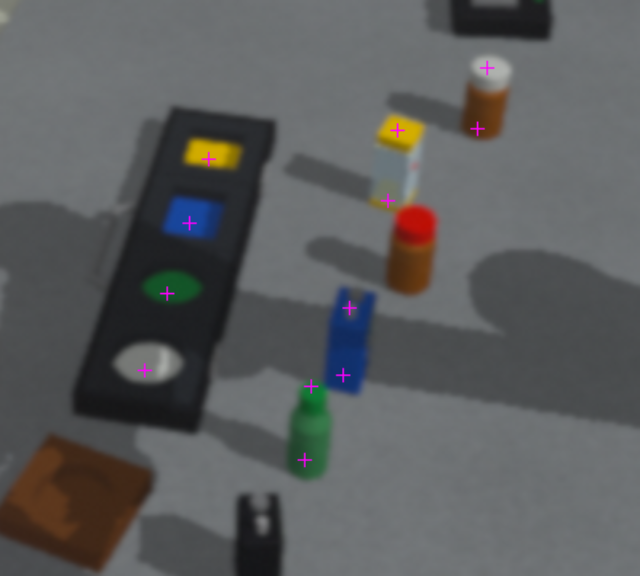

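The side overlay agrees: all tops and bases fall within a few mm, and the crop shows one of each target in the row. Targets are the blue pump, not the black one at (175,258), and the white cap at (449,298), not the red one at (338,283). I'll start with the pump.

```bash
cat > to.py <<'E'
import sys
from h import *
from cell import sensors
# usage: to.py x y z yawdeg  (TCP target, m)
s=sensors.observe();p,R=pose(s)
x,y,z,yaw=map(float,sys.argv[1:5])
R2=Ro.from_euler("xyz",[-np.pi/2,0,np.radians(yaw)]).as_matrix()
t=R.T@(np.array([x,y,z])-p)
tw=np.degrees(Ro.from_matrix(R.T@R2).as_rotvec())
print("t",s["time"],"pos",p.round(4),"rot",np.degrees(s["tool_rot"]).round(2),"F",s["contact_force"].round(1),"open",round(s["opening"],4),"q",s["qpos"].round(2))
print("shift",t.round(4),"rotvec deg",tw.round(2))
E
python3 to.py .469 .067 .19 -90
```

```text
t 0.15 pos [0.119  0.5111 0.2512] rot [-9.007e+01  1.000e-02 -1.311e+01] F [-0.8 -0.1 -0. ] open 0.0916 q [ 1.2   0.34  1.52  0.    1.28 -0.15]
shift [ 0.4417  0.0615 -0.353 ] rotvec deg [6.000e-02 7.689e+01 4.000e-02]
```

{"name": "send_rows", "arguments": {
  "motion": [
    [[0.442,0.061,-0.353,76.9],[0.442,0.061,-0.353,76.9],[0.442,0.061,-0.353,76.9],[0.442,0.061,-0.353,76.9],[0.442,0.061,-0.353,76.9],[0.442,0.061,-0.353,76.9],[0.442,0.061,-0.353,76.9],[0.442,0.061,-0.353,76.9]]
  ],
  "gripper": 1,
  "grip_force": 20
}}

```text
time: 0.95
tool_pos: [0.3661, 0.1972, 0.2086]
tool_rot: [-1.571, -0.001, -1.435]
contact_force: [1.4, 0.4, -0.6]
opening: 0.0918
```

```bash
python3 to.py .469 .067 .19 -90
```

```text
t 0.95 pos [0.3661 0.1972 0.2086] rot [-9.001e+01 -4.000e-02 -8.222e+01] F [ 1.4  0.4 -0.6] open 0.0918 q [ 0.31  0.19  1.87 -0.    1.09  0.17]
shift [0.143  0.0187 0.0844] rotvec deg [0.   7.78 0.04]
```

{"name": "send_rows", "arguments": {
  "motion": [
    [[0.143,0.019,0.084,7.8],[0.143,0.019,0.084,7.8],[0.143,0.019,0.084,7.8],[0.143,0.019,0.084,7.8],[0.143,0.019,0.084,7.8],[0.143,0.019,0.084,7.8],[0.143,0.019,0.084,7.8]]
  ]
}}

```text
time: 1.65
tool_pos: [0.4678, 0.0679, 0.1897]
tool_rot: [-1.571, -0.001, -1.57]
contact_force: [-0.2, -0.1, 0.2]
opening: 0.0916
```

```bash
python3 to.py .469 .067 .066 -90
python3 - <<'E'
from cell import read_camera
import cv2
for n in ("top","wrist"): cv2.imwrite(f"pics/{n}1.png",read_camera(n)["frame"][:,:,::-1])
E
```

```text
t 1.65 pos [0.4678 0.0679 0.1897] rot [-9.003e+01 -3.000e-02 -8.995e+01] F [-0.2 -0.1  0.2] open 0.0916 q [-0.02  0.31  1.76 -0.    1.07 -0.02]
shift [0.0008 0.1237 0.0012] rotvec deg [0.03 0.05 0.03]
```

View pics/wrist1.png

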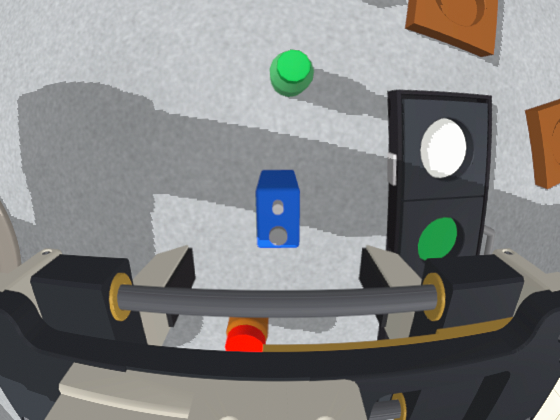

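View pics/top1.png

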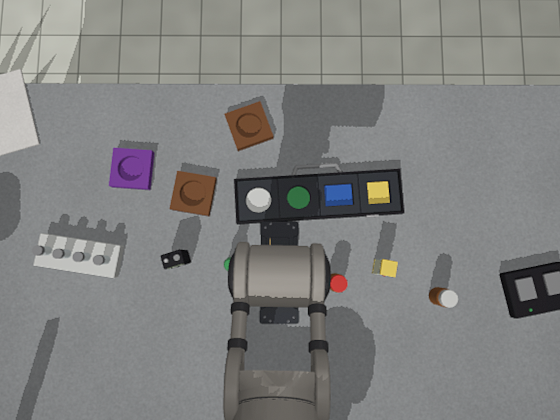

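Wrist view: the blue pump's nipple and knob at (278,208–236) lie midway between the jaws at (190..362). I'll descend.

{"name": "send_rows", "arguments": {
  "motion": [
    [[0.001,0.04,0.001,0],[0.001,0.08,0.001,0],[0.001,0.11,0.001,0],[0.001,0.124,0.001,0],[0.001,0.124,0.001,0],[0.001,0.124,0.001,0]]
  ]
}}

```text
time: 2.35
tool_pos: [0.4691, 0.0675, 0.0665]
tool_rot: [-1.57, -0.001, -1.568]
contact_force: [-0.2, 0.3, -0.2]
opening: 0.0918
```

{"name": "send_rows", "arguments": {
  "motion": [
    [[0,0,0,0],[0,0,0,0],[0,0,0,0],[0,0,0,0],[0,0,0,0],[0,0,0,0],[0,0,0,0],[0,0,0,0]]
  ],
  "gripper": 0,
  "grip_force": 25
}}

```text
time: 3.15
tool_pos: [0.469, 0.0675, 0.0665]
tool_rot: [-1.571, -0.001, -1.568]
contact_force: [0.1, -1.8, -0.5]
opening: 0.0339
```

{"name": "send_rows", "arguments": {
  "motion": [
    [[0,-0.03,0,0],[0,-0.07,0,0],[0,-0.08,0,0],[0,-0.08,0,0]]
  ]
}}

```text
time: 3.55
tool_pos: [0.4696, 0.0675, 0.1473]
tool_rot: [-1.568, -0.001, -1.568]
contact_force: [0.3, 0.6, -4.7]
opening: 0.0338
```

```bash
python3 to.py .653 -.080 .1465 -86.2
```

```text
t 3.55 pos [0.4696 0.0675 0.1473] rot [-8.983e+01 -4.000e-02 -8.985e+01] F [ 0.3  0.6 -4.7] open 0.0338 q [-0.02  0.37  1.81 -0.    0.96 -0.02]
shift [0.148  0.0015 0.183 ] rotvec deg [-0.17 -3.65  0.05]
```

{"name": "send_rows", "arguments": {
  "motion": [
    [[0.015,0,0.02,-0.4],[0.04,0,0.05,-1],[0.065,0,0.08,-1.8],[0.09,0,0.11,-2.5],[0.115,0,0.143,-3],[0.135,0,0.167,-3.5],[0.148,0,0.183,-3.7],[0.148,0,0.183,-3.7]]
  ]
}}

```text
time: 4.35
tool_pos: [0.6534, -0.082, 0.1441]
tool_rot: [-1.571, -0.0, -1.506]
contact_force: [-0.2, 0.7, -4.6]
opening: 0.0339
```

```bash
python3 to.py .653 -.080 .080 -86.2
python3 - <<'E'
from cell import read_camera
import cv2
for n in ("side","wrist"): cv2.imwrite(f"pics/{n}2.png",read_camera(n)["frame"][:,:,::-1])
E
```

```text
t 4.35 pos [ 0.6534 -0.082   0.1441] rot [-9.002e+01 -2.000e-02 -8.627e+01] F [-0.2  0.7 -4.6] open 0.0339 q [-0.24  0.68  1.26 -0.    1.2  -0.31]
shift [-0.0021  0.0641 -0.0002] rotvec deg [ 0.02 -0.07  0.02]
```

View pics/side2.png

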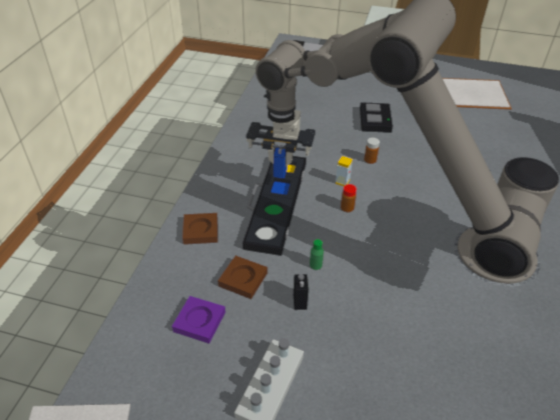

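View pics/wrist2.png

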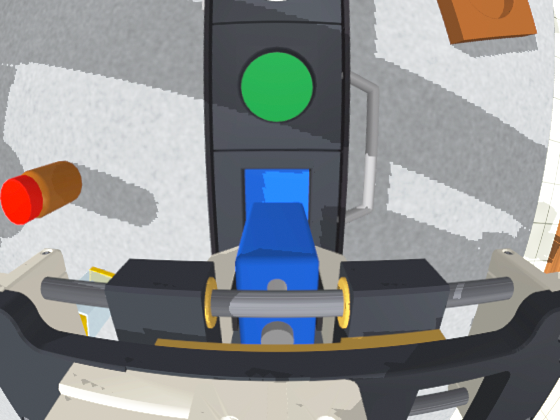

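{"name": "send_rows", "arguments": {
  "motion": [
    [[-0.002,0.025,0,0],[-0.002,0.045,0,0],[-0.002,0.057,0,0],[-0.002,0.061,0,0],[-0.002,0.0625,0,0],[-0.002,0.064,0,0],[-0.002,0.065,0,0],[-0.002,0.0655,0,0]]
  ]
}}

```text
time: 5.25
tool_pos: [0.6517, -0.0779, 0.08]
tool_rot: [-1.572, 0.001, -1.504]
contact_force: [-0.5, 0.5, -5.1]
opening: 0.034
```

```bash
python3 to.py .653 -.080 .0785 -86.2
python3 - <<'E'
from cell import read_camera
import cv2
for n in ("side","wrist"): cv2.imwrite(f"pics/{n}3.png",read_camera(n)["frame"][:,:,::-1])
E
```

```text
t 5.25 pos [ 0.6517 -0.0779  0.08  ] rot [-9.005e+01  3.000e-02 -8.619e+01] F [-0.5  0.5 -5.1] open 0.034 q [-0.24  0.74  1.33  0.    1.07 -0.3 ]
shift [0.0022 0.0015 0.0012] rotvec deg [ 0.05  0.01 -0.03]
```

View pics/wrist3.png

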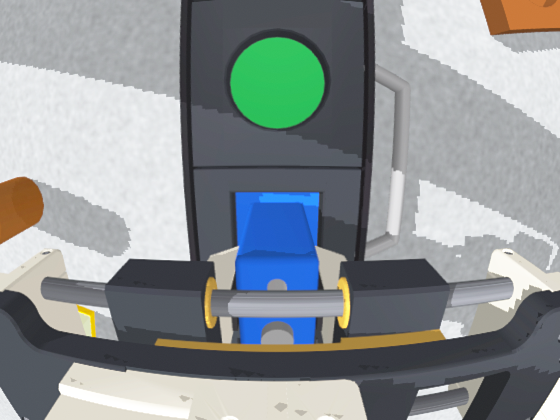

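{"name": "send_rows", "arguments": {
  "motion": [
    [[0.002,0.0005,0.001,0],[0.002,0.001,0.001,0],[0.002,0.0015,0.001,0],[0.002,0.002,0.001,0],[0.002,0.002,0.001,0]]
  ]
}}

```text
time: 5.85
tool_pos: [0.6528, -0.08, 0.0785]
tool_rot: [-1.572, 0.0, -1.504]
contact_force: [-2.8, -0.0, 3.3]
opening: 0.0341
```

Contact: the vertical force went from -5 to +3 N. I'll release and rise.

{"name": "send_rows", "arguments": {
  "motion": [
    [[0,0,0,0],[0,0,0,0],[0,0,0,0],[0,0,0,0],[0,0,0,0],[0,0,0,0]]
  ],
  "gripper": 1
}}

```text
time: 6.45
tool_pos: [0.6528, -0.08, 0.0784]
tool_rot: [-1.572, 0.0, -1.504]
contact_force: [0.4, 0.9, -0.7]
opening: 0.0773
```

{"name": "send_rows", "arguments": {
  "motion": [
    [[0,-0.03,0,0],[0,-0.07,0,0],[0,-0.11,0,0],[0,-0.12,0,0]]
  ]
}}

```text
time: 6.85
tool_pos: [0.6549, -0.0804, 0.204]
tool_rot: [-1.563, -0.002, -1.504]
contact_force: [0.6, -0.5, 0.4]
opening: 0.0916
```

```bash
python3 to.py .4034 -.3217 .19 -90
python3 - <<'E'
from cell import read_camera
import cv2
for n in ("side","wrist"): cv2.imwrite(f"pics/{n}4.png",read_camera(n)["frame"][:,:,::-1])
E
```

```text
t 6.85 pos [ 0.6549 -0.0804  0.204 ] rot [-89.56  -0.14 -86.19] F [ 0.6 -0.5  0.4] open 0.0916 q [-0.24  0.62  1.19 -0.    1.32 -0.3 ]
shift [ 0.224   0.0125 -0.2671] rotvec deg [-0.44  3.81  0.12]
```

View pics/wrist4.png

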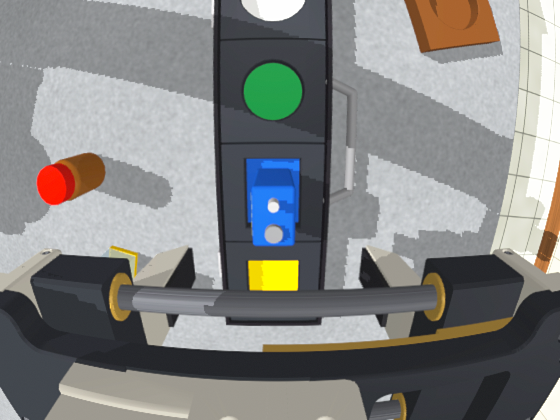

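The pump stands on the blue floor at (273,205), upright. Next is the white jar. I'll approach it at height and pass clear of the meter.

{"name": "send_rows", "arguments": {
  "motion": [
    [[0.03,0.01,-0.04,0.5],[0.06,0.01,-0.08,1],[0.1,0.01,-0.12,2],[0.13,0.01,-0.16,3],[0.16,0.01,-0.2,3.5],[0.19,0.01,-0.23,3.8],[0.224,0.01,-0.267,3.8],[0.224,0.01,-0.267,3.8]]
  ]
}}

```text
time: 7.75
tool_pos: [0.398, -0.3246, 0.188]
tool_rot: [-1.571, 0.001, -1.577]
contact_force: [-0.3, 1.1, 0.6]
opening: 0.0916
```

{"name": "send_rows", "arguments": {
  "motion": [
    [[0,0,0,0],[0,0,0,0]]
  ]
}}

```text
time: 7.95
tool_pos: [0.3977, -0.3237, 0.1866]
tool_rot: [-1.573, 0.003, -1.577]
contact_force: [-0.3, 0.1, 0.2]
opening: 0.0918
```

```bash
python3 to.py .4034 -.3217 .051 -90
python3 - <<'E'
from cell import read_camera
import cv2,pickle
from h import *
w=read_camera("wrist");t=read_camera("top");pickle.dump((w,t),open("c5.pkl","wb"))
cv2.imwrite("pics/wrist5.png",w["frame"][:,:,::-1])
f=w["frame"]
m=cv2.inRange(cv2.cvtColor(f,cv2.COLOR_RGB2HSV),(0,0,215),(180,30,255));k,l,s,ce=cv2.connectedComponentsWithStats(m)
for i in range(1,k):
    if s[i,4]>300: print(s[i],ce[i])
E
```

```text
t 7.95 pos [ 0.3977 -0.3237  0.1866] rot [-90.12   0.16 -90.35] F [-0.3  0.1  0.2] open 0.0918 q [-0.83  0.38  1.65  0.    1.11 -0.83]
shift [-0.0017  0.1356  0.006 ] rotvec deg [ 0.12 -0.35 -0.16]
[ 260  191   49   47 1818] [283.96809681 214.12211221]
[ 59 384 129  34 779] [115.87291399 402.48780488]
```

View pics/wrist5.png

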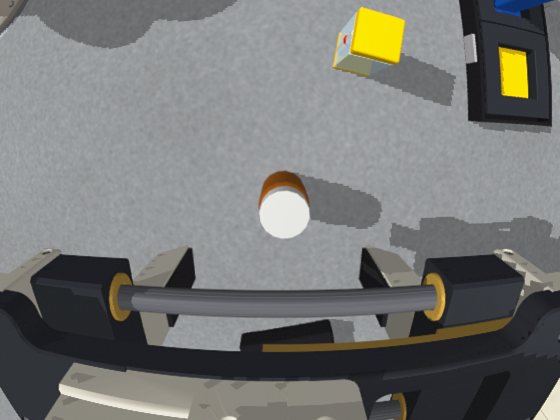

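Wrist view: the white cap is at (284,214), about 6 px right of the jaw midline, which matches the 6 mm shift still to make. This is the jar next to the yellow meter, and its cap is clearly white. I'll descend.

{"name": "send_rows", "arguments": {
  "motion": [
    [[-0.002,0.01,0.006,-0.3],[-0.002,0.02,0.006,-0.3],[-0.002,0.05,0.006,-0.3],[-0.002,0.09,0.006,-0.3],[-0.002,0.12,0.006,-0.3],[-0.002,0.135,0.006,-0.3],[-0.002,0.135,0.006,-0.3],[-0.002,0.135,0.006,-0.3]]
  ]
}}

```text
time: 8.85
tool_pos: [0.4047, -0.3208, 0.052]
tool_rot: [-1.572, 0.002, -1.569]
contact_force: [-0.3, -0.1, 0.3]
opening: 0.092
```

```bash
python3 to.py .4034 -.3217 .051 -90
python3 - <<'E'
from cell import read_camera
import cv2
cv2.imwrite("pics/wrist6.png",read_camera("wrist")["frame"][:,:,::-1])
E
```

```text
t 8.85 pos [ 0.4047 -0.3208  0.052 ] rot [-90.08   0.13 -89.91] F [-0.3 -0.1  0.3] open 0.092 q [-0.82  0.58  1.78  0.    0.79 -0.82]
shift [ 0.0009  0.001  -0.0013] rotvec deg [ 0.08  0.09 -0.13]
```

View pics/wrist6.png

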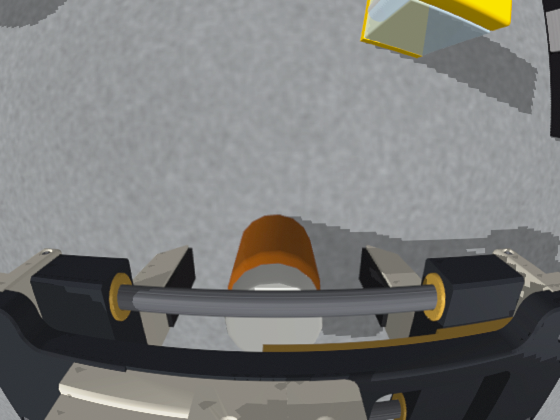

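{"name": "send_rows", "arguments": {
  "motion": [
    [[0.001,0,-0.001,0],[0.001,0,-0.001,0],[0.001,0,-0.001,0],[0.001,0,-0.001,0],[0.001,0,-0.001,0],[0.001,0,-0.001,0],[0.001,0,-0.001,0],[0.001,0,-0.001,0]]
  ],
  "gripper": 0,
  "grip_force": 20
}}

```text
time: 9.7
tool_pos: [0.4039, -0.3222, 0.0528]
tool_rot: [-1.571, 0.001, -1.569]
contact_force: [-0.2, 0.6, -0.2]
opening: 0.0434
```

{"name": "send_rows", "arguments": {
  "motion": [
    [[0,-0.03,0,0],[0,-0.08,0,0],[0,-0.13,0,0],[0,-0.13,0,0],[0,-0.13,0,0]]
  ]
}}

```text
time: 10.2
tool_pos: [0.4042, -0.3225, 0.1835]
tool_rot: [-1.57, -0.0, -1.569]
contact_force: [-0.6, 0.1, -1.4]
opening: 0.0435
```

```bash
python3 to.py .6395 .1206 .181 -86.2
```

```text
t 10.2 pos [ 0.4042 -0.3225  0.1835] rot [-8.994e+01 -2.000e-02 -8.991e+01] F [-0.6  0.1 -1.4] open 0.0435 q [-0.82  0.39  1.65  0.    1.1  -0.82]
shift [-0.4428  0.0026  0.236 ] rotvec deg [-0.06 -3.71  0.03]
```

{"name": "send_rows", "arguments": {
  "motion": [
    [[-0.03,0,0.016,-0.4],[-0.072,0,0.038,-0.8],[-0.116,0,0.062,-1.2],[-0.16,0,0.085,-1.6],[-0.204,0,0.109,-2],[-0.248,0,0.132,-2.4],[-0.292,0,0.156,-2.8],[-0.33,0,0.176,-3.2]]
  ]
}}

```text
time: 11.0
tool_pos: [0.5794, 0.0103, 0.181]
tool_rot: [-1.574, 0.0, -1.512]
contact_force: [0.3, -0.6, -1.9]
opening: 0.0439
```

```bash
python3 to.py .6395 .1206 .165 -86.2
```

```text
t 11.0 pos [0.5794 0.0103 0.181 ] rot [-9.017e+01  2.000e-02 -8.665e+01] F [ 0.3 -0.6 -1.9] open 0.0439 q [-0.11  0.5   1.47 -0.    1.17 -0.17]
shift [-0.1065  0.0159  0.0665] rotvec deg [ 0.17 -0.45 -0.02]
```

{"name": "send_rows", "arguments": {
  "motion": [
    [[-0.04,0,0.025,0],[-0.075,0.004,0.047,-0.4],[-0.1,0.01,0.062,-0.4],[-0.1065,0.016,0.0665,-0.4],[-0.1065,0.016,0.0665,-0.4],[-0.1065,0.016,0.0665,-0.4]]
  ]
}}

```text
time: 11.6
tool_pos: [0.6386, 0.1196, 0.1634]
tool_rot: [-1.577, -0.0, -1.506]
contact_force: [-0.6, -0.1, -0.6]
opening: 0.0437
```

```bash
python3 to.py .6395 .1206 .066 -86.2
python3 - <<'E'
from cell import read_camera
import cv2
cv2.imwrite("pics/wrist7.png",read_camera("wrist")["frame"][:,:,::-1])
E
```

```text
t 11.6 pos [0.6386 0.1196 0.1634] rot [-90.36  -0.   -86.27] F [-0.6 -0.1 -0.6] open 0.0437 q [ 0.07  0.65  1.27 -0.    1.24  0.  ]
shift [-0.001   0.0973  0.0016] rotvec deg [ 0.36 -0.07  0.  ]
```

View pics/wrist7.png

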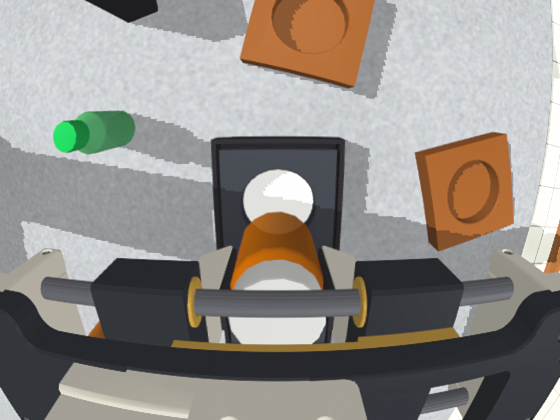

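{"name": "send_rows", "arguments": {
  "motion": [
    [[-0.001,0.03,0.001,0],[-0.001,0.06,0.001,0],[-0.001,0.082,0.001,0],[-0.001,0.092,0.001,0],[-0.001,0.095,0.001,0],[-0.001,0.096,0.001,0],[-0.001,0.096,0.001,0]]
  ]
}}

```text
time: 12.35
tool_pos: [0.6401, 0.12, 0.0696]
tool_rot: [-1.573, -0.0, -1.507]
contact_force: [-0.1, 0.6, -1.2]
opening: 0.0437
```

```bash
python3 to.py .6395 .1206 .0645 -86.2
python3 - <<'E'
from cell import read_camera
import cv2
cv2.imwrite("pics/wrist8.png",read_camera("wrist")["frame"][:,:,::-1])
E
```

```text
t 12.35 pos [0.6401 0.12   0.0696] rot [-90.15  -0.   -86.33] F [-0.1  0.6 -1.2] open 0.0437 q [0.07 0.75 1.36 0.   1.04 0.  ]
shift [-0.0006  0.0051 -0.0006] rotvec deg [ 0.15 -0.13 -0.  ]
```

View pics/wrist8.png

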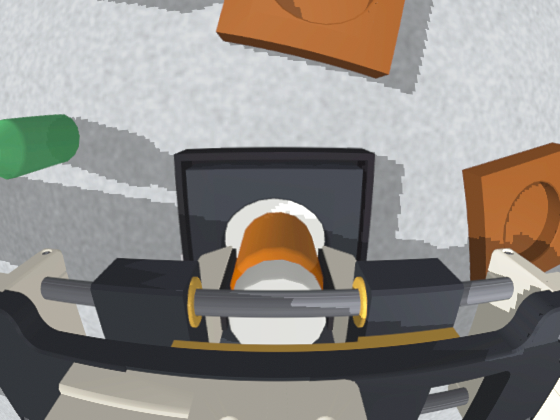

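{"name": "send_rows", "arguments": {
  "motion": [
    [[-0.001,0.002,-0.001,0],[-0.001,0.003,-0.001,0],[-0.001,0.004,-0.001,0],[-0.001,0.0045,-0.001,0],[-0.001,0.005,-0.001,0],[-0.001,0.0055,-0.001,0],[-0.001,0.0055,-0.001,0]]
  ]
}}

```text
time: 13.1
tool_pos: [0.639, 0.1211, 0.0648]
tool_rot: [-1.573, 0.0, -1.507]
contact_force: [-2.5, 0.5, 5.1]
opening: 0.0433
```

Contact: 5 N upward. I'll release and retreat.

{"name": "send_rows", "arguments": {
  "motion": [
    [[0,0,0,0],[0,0,0,0],[0,0,0,0],[0,0,0,0],[0,0,0,0],[0,0,0,0]]
  ],
  "gripper": 1
}}

```text
time: 13.7
tool_pos: [0.639, 0.1211, 0.0647]
tool_rot: [-1.573, -0.0, -1.507]
contact_force: [-0.8, 0.1, 0.7]
opening: 0.0867
```

{"name": "send_rows", "arguments": {
  "motion": [
    [[0,-0.03,0,0],[0,-0.07,0,0],[0,-0.11,0,0],[0,-0.13,0,0],[0,-0.13,0,0]]
  ]
}}

```text
time: 14.2
tool_pos: [0.641, 0.1213, 0.1988]
tool_rot: [-1.566, 0.0, -1.507]
contact_force: [-0.4, 0.5, -0.3]
opening: 0.0917
```

```bash
python3 to.py .4795 .181 .19 -90
python3 - <<'E'
from cell import read_camera
import cv2
cv2.imwrite("pics/wrist9.png",read_camera("wrist")["frame"][:,:,::-1])
E
```

```text
t 14.2 pos [0.641  0.1213 0.1988] rot [-89.71   0.   -86.32] F [-0.4  0.5 -0.3] open 0.0917 q [ 0.07  0.62  1.22 -0.    1.3   0.01]
shift [-0.07    0.008  -0.1573] rotvec deg [-0.29  3.68 -0.01]
```

View pics/wrist9.png

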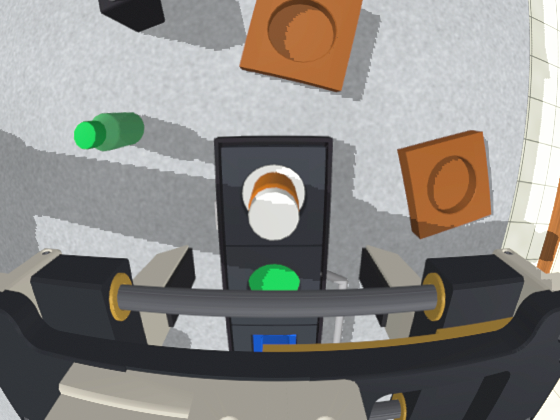

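The white jar stands in the white pocket at (274,205). Next is the bottle.

{"name": "send_rows", "arguments": {
  "motion": [
    [[-0.018,0.004,-0.04,0.6],[-0.035,0.008,-0.08,1.5],[-0.053,0.008,-0.12,2.5],[-0.07,0.008,-0.157,3.7],[-0.07,0.008,-0.157,3.7],[-0.07,0.008,-0.157,3.7],[-0.07,0.008,-0.157,3.7]]
  ]
}}

```text
time: 14.95
tool_pos: [0.4794, 0.1807, 0.1873]
tool_rot: [-1.57, -0.0, -1.571]
contact_force: [0.2, 0.2, 0.0]
opening: 0.0923
```

```bash
python3 to.py .4795 .181 .058 -90
python3 - <<'E'
from cell import read_camera
import cv2,pickle
from h import *
w=read_camera("wrist")
cv2.imwrite("pics/wrist10.png",w["frame"][:,:,::-1])
def wray(c,u,v):
    dx,dy=u-c["cx"],v-c["cy"];r=np.hypot(dx,dy);th=r/c["fx"];E=c["extrinsics"]
    d=np.array([np.sin(th)*dx/r,-np.sin(th)*dy/r,-np.cos(th)])
    return -E[:3,:3].T@E[:3,3],E[:3,:3].T@d
hsv=cv2.cvtColor(w["frame"],cv2.COLOR_RGB2HSV)
m=cv2.inRange(hsv,(55,120,170),(85,255,255));k,l,s,ce=cv2.connectedComponentsWithStats(m)
for i in range(1,k):
    if s[i,4]>200:
        o,d=wray(w,*ce[i]);print(s[i],ce[i],o+d*(.094-o[2])/d[2])
E
```

```text
t 14.95 pos [0.4794 0.1807 0.1873] rot [-8.997e+01 -1.000e-02 -9.003e+01] F [0.2 0.2 0. ] open 0.0923 q [ 0.21  0.38  1.66 -0.    1.1   0.21]
shift [-0.0004  0.1293  0.    ] rotvec deg [-0.03 -0.03  0.01]
[261 207  31  29 674] [276.10830861 221.06379822] [0.47885061 0.18127194 0.094     ]
```

View pics/wrist10.png

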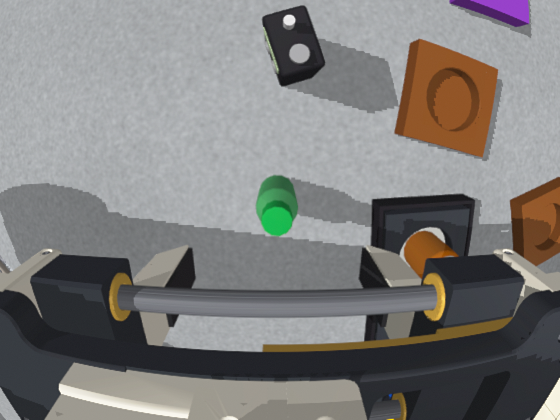

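The wrist ray puts the bottle cap at (0.479, 0.181), which agrees with the top view. I'll descend and grip.

{"name": "send_rows", "arguments": {
  "motion": [
    [[0,0.03,0,0],[0,0.07,0,0],[0,0.11,0,0],[0,0.125,0,0],[0,0.129,0,0],[0,0.129,0,0]]
  ]
}}

```text
time: 15.6
tool_pos: [0.4802, 0.1801, 0.0578]
tool_rot: [-1.571, -0.0, -1.573]
contact_force: [0.5, -0.3, 0.0]
opening: 0.0917
```

{"name": "send_rows", "arguments": {
  "motion": [
    [[0,0,0,0],[0,0,0,0],[0,0,0,0],[0,0,0,0],[0,0,0,0],[0,0,0,0],[0,0,0,0],[0,0,0,0]]
  ],
  "gripper": 0,
  "grip_force": 15
}}

```text
time: 16.4
tool_pos: [0.4802, 0.1802, 0.0577]
tool_rot: [-1.571, -0.0, -1.572]
contact_force: [0.7, 0.1, 0.6]
opening: 0.0355
```

{"name": "send_rows", "arguments": {
  "motion": [
    [[0,-0.03,0,0],[0,-0.08,0,0],[0,-0.13,0,0],[0,-0.13,0,0],[0,-0.13,0,0]]
  ]
}}

```text
time: 16.9
tool_pos: [0.4805, 0.1803, 0.1885]
tool_rot: [-1.569, 0.0, -1.572]
contact_force: [-0.3, 0.2, -2.7]
opening: 0.0358
```

```bash
python3 to.py .6463 .0206 .19 -86.2
```

```text
t 16.9 pos [0.4805 0.1803 0.1885] rot [-89.9   0.  -90.1] F [-0.3  0.2 -2.7] open 0.0358 q [ 0.21  0.38  1.65 -0.    1.11  0.21]
shift [ 0.1594 -0.0012  0.1661] rotvec deg [-0.1 -3.9 -0. ]
```

{"name": "send_rows", "arguments": {
  "motion": [
    [[0.02,0,0.021,-0.5],[0.05,0,0.052,-1],[0.08,0,0.083,-1.7],[0.11,0,0.115,-2.5],[0.138,0,0.144,-3.2],[0.152,0,0.159,-3.6],[0.1594,0,0.166,-3.9],[0.1594,0,0.166,-3.9]]
  ]
}}

```text
time: 17.7
tool_pos: [0.6458, 0.0199, 0.1865]
tool_rot: [-1.573, 0.0, -1.506]
contact_force: [0.3, -0.1, -1.8]
opening: 0.0357
```

```bash
python3 to.py .6463 .0206 .0697 -86.2
python3 - <<'E'
from cell import read_camera
import cv2
cv2.imwrite("pics/wrist11.png",read_camera("wrist")["frame"][:,:,::-1])
E
```

```text
t 17.7 pos [0.6458 0.0199 0.1865] rot [-9.011e+01  3.000e-02 -8.626e+01] F [ 0.3 -0.1 -1.8] open 0.0357 q [-0.09  0.62  1.25  0.    1.27 -0.15]
shift [-0.0007  0.1168  0.0008] rotvec deg [ 0.11 -0.06 -0.03]
```

View pics/wrist11.png

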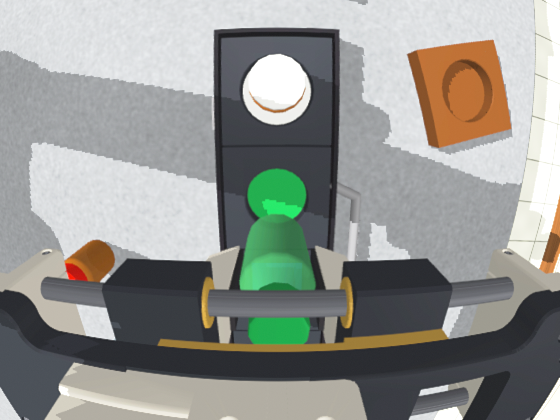

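{"name": "send_rows", "arguments": {
  "motion": [
    [[0,0.03,0,0],[0,0.065,0,0],[0,0.095,0,0],[0,0.108,0,0],[0,0.112,0,0],[0,0.113,0,0],[0,0.113,0,0]]
  ]
}}

```text
time: 18.45
tool_pos: [0.6459, 0.0212, 0.0756]
tool_rot: [-1.57, 0.0, -1.505]
contact_force: [-0.1, -0.2, -0.9]
opening: 0.0356
```

```bash
python3 to.py .6463 .0206 .0697 -86.2
python3 - <<'E'
from cell import read_camera
import cv2
cv2.imwrite("pics/wrist12.png",read_camera("wrist")["frame"][:,:,::-1])
E
```

```text
t 18.45 pos [0.6459 0.0212 0.0756] rot [-8.994e+01  2.000e-02 -8.620e+01] F [-0.1 -0.2 -0.9] open 0.0356 q [-0.09  0.73  1.37  0.    1.04 -0.15]
shift [0.0006 0.0059 0.0004] rotvec deg [-0.06 -0.   -0.02]
```

View pics/wrist12.png

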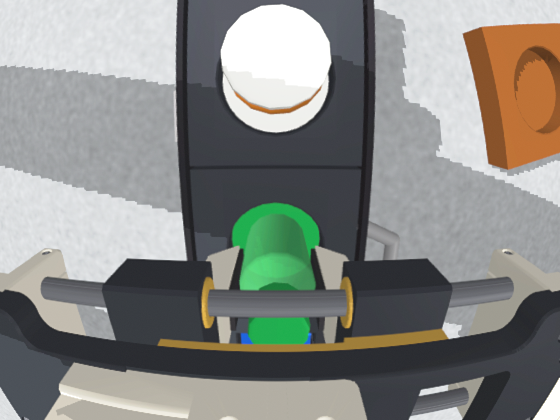

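{"name": "send_rows", "arguments": {
  "motion": [
    [[0,0.0025,0,0],[0,0.004,0,0],[0,0.005,0,0],[0,0.0055,0,0],[0,0.006,0,0],[0,0.0063,0,0],[0,0.0063,0,0]]
  ]
}}

```text
time: 19.2
tool_pos: [0.6459, 0.021, 0.0697]
tool_rot: [-1.57, 0.0, -1.505]
contact_force: [-1.8, 1.5, 1.6]
opening: 0.0354
```

{"name": "send_rows", "arguments": {
  "motion": [
    [[0,0,0,0],[0,0,0,0],[0,0,0,0],[0,0,0,0],[0,0,0,0],[0,0,0,0]]
  ],
  "gripper": 1
}}

```text
time: 19.8
tool_pos: [0.6459, 0.0211, 0.0697]
tool_rot: [-1.57, 0.0, -1.505]
contact_force: [-0.3, 0.5, -0.3]
opening: 0.0795
```

{"name": "send_rows", "arguments": {
  "motion": [
    [[0,-0.03,0,0],[0,-0.07,0,0],[0,-0.11,0,0],[0,-0.13,0,0],[0,-0.13,0,0]]
  ]
}}

```text
time: 20.3
tool_pos: [0.6474, 0.0209, 0.2038]
tool_rot: [-1.562, -0.001, -1.505]
contact_force: [0.4, -0.2, -0.0]
opening: 0.0917
```

```bash
python3 to.py .473 -.1817 .19 -101
python3 - <<'E'
from cell import read_camera
import cv2
cv2.imwrite("pics/wrist13.png",read_camera("wrist")["frame"][:,:,::-1])
E
```

```text
t 20.3 pos [0.6474 0.0209 0.2038] rot [-8.950e+01 -5.000e-02 -8.621e+01] F [ 0.4 -0.2 -0. ] open 0.0917 q [-0.09  0.6   1.23  0.    1.3  -0.15]
shift [ 0.1906  0.0123 -0.1876] rotvec deg [-0.5  14.79 -0.02]
```

View pics/wrist13.png

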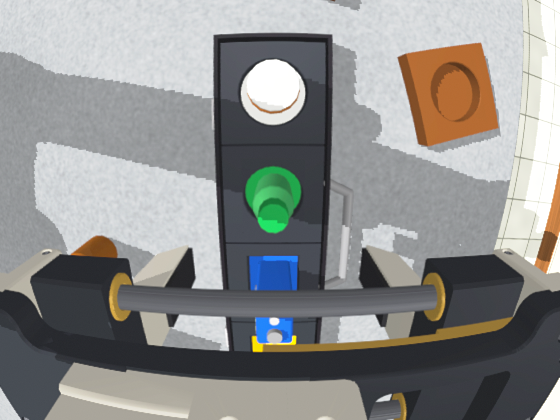

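The bottle stands in the green pocket at (273,205). The meter is next; it is turned about -11°, so the tool goes to a yaw of -101°.

{"name": "send_rows", "arguments": {
  "motion": [
    [[0.03,0.01,-0.03,2],[0.065,0.01,-0.063,5],[0.1,0.01,-0.096,8],[0.135,0.01,-0.13,11],[0.165,0.01,-0.16,13],[0.19,0.01,-0.188,14.8],[0.19,0.01,-0.188,14.8],[0.19,0.01,-0.188,14.8]]
  ]
}}

```text
time: 21.15
tool_pos: [0.4705, -0.1812, 0.189]
tool_rot: [-1.569, 0.002, -1.765]
contact_force: [-0.0, 0.7, 0.7]
opening: 0.092
```

```bash
python3 to.py .473 -.1817 .061 -101
python3 - <<'E'
from cell import read_camera
import cv2,pickle
from h import *
w=read_camera("wrist")
cv2.imwrite("pics/wrist14.png",w["frame"][:,:,::-1])
E=w["extrinsics"]
def wray(c,u,v):
    dx,dy=u-c["cx"],v-c["cy"];r=np.hypot(dx,dy);th=r/c["fx"]
    d=np.array([np.sin(th)*dx/r,-np.sin(th)*dy/r,-np.cos(th)])
    return -E[:3,:3].T@E[:3,3],E[:3,:3].T@d
hsv=cv2.cvtColor(w["frame"],cv2.COLOR_RGB2HSV)
m=cv2.inRange(hsv,(22,150,190),(32,255,255));k,l,s,ce=cv2.connectedComponentsWithStats(m)
for i in range(1,k):
    if s[i,4]>200:
        P=[]
        for v,u in np.argwhere(l==i):
            o,d=wray(w,u,v);P.append((o+d*(.09-o[2])/d[2])[:2]*1000)
        P=np.array(P,np.float32);print(s[i],ce[i],P.mean(0),cv2.minAreaRect(P))
E
```

```text
t 21.15 pos [ 0.4705 -0.1812  0.189 ] rot [ -89.88    0.12 -101.12] F [-0.   0.7  0.7] open 0.092 q [-0.52  0.36  1.68  0.    1.1  -0.33]
shift [0.0002 0.128  0.0023] rotvec deg [-0.12 -0.12 -0.12]
[ 431  135   42   55 1771] [452.11293055 161.56408809] [ 617.299   -161.40625] ((617.7997436523438, -161.79815673828125), (36.19363021850586, 39.03397750854492), 3.956434726715088)
[ 256  198   48   46 2078] [279.3147257  220.51636189] [ 472.39352 -182.51636] ((472.37091064453125, -182.91201782226562), (35.9476318359375, 35.33150100708008), 78.42227935791016)
```

View pics/wrist14.png

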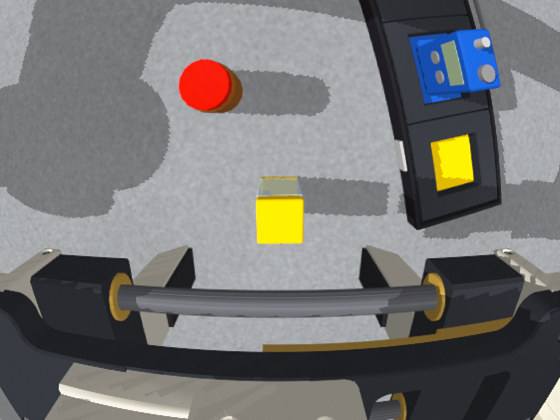

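The meter's top at (279,220) is square to the jaws and sits at (0.472, -0.182) with yaw -11.6°. I'll descend and grip.

{"name": "send_rows", "arguments": {
  "motion": [
    [[0,0.03,0.002,0],[0,0.07,0.002,0],[0,0.11,0.002,0],[0,0.124,0.002,0],[0,0.128,0.002,0],[0,0.128,0.002,0]]
  ]
}}

```text
time: 21.8
tool_pos: [0.4739, -0.1801, 0.0607]
tool_rot: [-1.569, 0.002, -1.762]
contact_force: [0.1, -0.4, -0.1]
opening: 0.0917
```

{"name": "send_rows", "arguments": {
  "motion": [
    [[0,0,0,0],[0,0,0,0],[0,0,0,0],[0,0,0,0],[0,0,0,0],[0,0,0,0],[0,0,0,0],[0,0,0,0]]
  ],
  "gripper": 0,
  "grip_force": 20
}}

```text
time: 22.6
tool_pos: [0.4737, -0.18, 0.0607]
tool_rot: [-1.57, 0.002, -1.762]
contact_force: [-0.3, 0.1, 0.3]
opening: 0.0361
```

{"name": "send_rows", "arguments": {
  "motion": [
    [[0,-0.03,0,0],[0,-0.08,0,0],[0,-0.13,0,0],[0,-0.13,0,0],[0,-0.13,0,0]]
  ]
}}

```text
time: 23.1
tool_pos: [0.4736, -0.1803, 0.1911]
tool_rot: [-1.568, 0.002, -1.762]
contact_force: [-0.3, -0.2, -2.7]
opening: 0.0355
```

```bash
python3 to.py .66 -.1807 .19 -86.2
```

```text
t 23.1 pos [ 0.4736 -0.1803  0.1911] rot [ -89.84    0.11 -100.94] F [-0.3 -0.2 -2.7] open 0.0355 q [-0.52  0.37  1.67  0.    1.11 -0.33]
shift [-0.035   0.0017  0.1831] rotvec deg [ -0.18 -14.74  -0.09]
```

{"name": "send_rows", "arguments": {
  "motion": [
    [[-0.004,0,0.02,-1.5],[-0.01,0,0.05,-4],[-0.016,0,0.085,-7],[-0.023,0,0.12,-10],[-0.029,0,0.152,-12.5],[-0.034,0,0.174,-14],[-0.037,0,0.183,-14.7],[-0.037,0,0.183,-14.7]]
  ]
}}

```text
time: 23.9
tool_pos: [0.6601, -0.178, 0.1876]
tool_rot: [-1.572, 0.004, -1.504]
contact_force: [0.5, -0.9, -1.6]
opening: 0.0361
```

```bash
python3 to.py .66 -.179 .0727 -86.2
python3 - <<'E'
from cell import read_camera
import cv2
cv2.imwrite("pics/wrist15.png",read_camera("wrist")["frame"][:,:,::-1])
E
```

```text
t 23.9 pos [ 0.6601 -0.178   0.1876] rot [-90.1    0.21 -86.19] F [ 0.5 -0.9 -1.6] open 0.0361 q [-0.38  0.69  1.12  0.    1.34 -0.44]
shift [ 0.0014  0.1149 -0.    ] rotvec deg [ 0.1   0.01 -0.21]
```

View pics/wrist15.png

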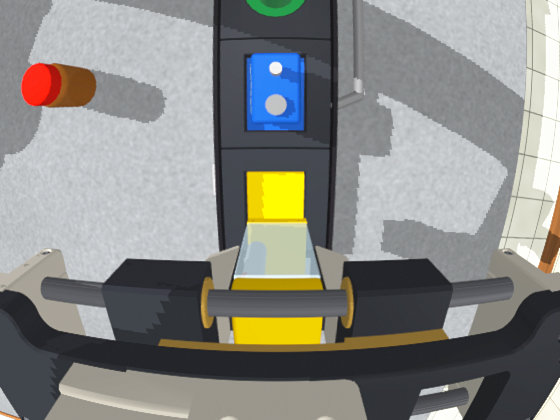

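{"name": "send_rows", "arguments": {
  "motion": [
    [[0.001,0.03,0,0],[0.001,0.065,0,0],[0.001,0.095,0,0],[0.001,0.106,0,0],[0.001,0.11,0,0],[0.001,0.111,0,0],[0.001,0.111,0,0]]
  ]
}}

```text
time: 24.65
tool_pos: [0.66, -0.1792, 0.0789]
tool_rot: [-1.57, 0.002, -1.505]
contact_force: [0.4, 0.5, -3.1]
opening: 0.0358
```

```bash
python3 to.py .66 -.179 .0727 -86.2
python3 - <<'E'
from cell import read_camera
import cv2
cv2.imwrite("pics/wrist16.png",read_camera("wrist")["frame"][:,:,::-1])
E
```

```text
t 24.65 pos [ 0.66   -0.1792  0.0789] rot [-89.97   0.13 -86.24] F [ 0.4  0.5 -3.1] open 0.0358 q [-0.38  0.79  1.24  0.    1.12 -0.44]
shift [-0.0002  0.0062  0.    ] rotvec deg [-0.03 -0.04 -0.13]
```

View pics/wrist16.png

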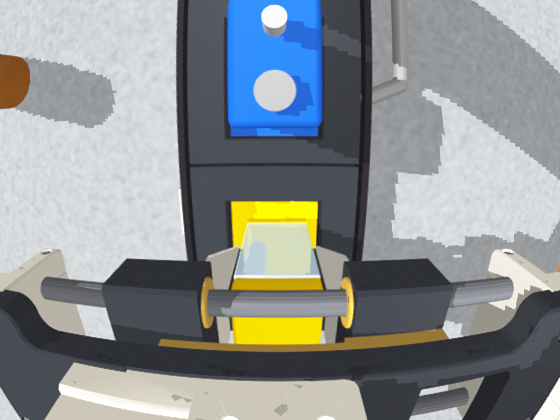

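{"name": "send_rows", "arguments": {
  "motion": [
    [[0,0.0025,0,0],[0,0.004,0,0],[0,0.005,0,0],[0,0.0056,0,0],[0,0.0062,0,0],[0,0.0066,0,0],[0,0.0066,0,0]]
  ]
}}

```text
time: 25.4
tool_pos: [0.6601, -0.1792, 0.0727]
tool_rot: [-1.57, 0.002, -1.505]
contact_force: [-0.2, -0.3, -0.1]
opening: 0.0359
```

{"name": "send_rows", "arguments": {
  "motion": [
    [[0,0.0006,0,0],[0,0.0006,0,0]]
  ]
}}

```text
time: 25.6
tool_pos: [0.6601, -0.1792, 0.0727]
tool_rot: [-1.57, 0.002, -1.505]
contact_force: [-3.1, 0.9, 5.2]
opening: 0.036
```

{"name": "send_rows", "arguments": {
  "motion": [
    [[0,0,0,0],[0,0,0,0],[0,0,0,0],[0,0,0,0],[0,0,0,0],[0,0,0,0]]
  ],
  "gripper": 1
}}

```text
time: 26.2
tool_pos: [0.6601, -0.1792, 0.0726]
tool_rot: [-1.57, 0.002, -1.505]
contact_force: [-0.6, -0.3, 0.1]
opening: 0.0797
```

{"name": "send_rows", "arguments": {
  "motion": [
    [[0,-0.03,0,0],[0,-0.07,0,0],[0,-0.11,0,0],[0,-0.15,0,0],[0,-0.15,0,0]]
  ]
}}

```text
time: 26.7
tool_pos: [0.6623, -0.1804, 0.2301]
tool_rot: [-1.558, -0.003, -1.505]
contact_force: [0.5, 0.1, 0.6]
opening: 0.0915
```

```bash
python3 to.py .42 -.2 .25 -86.2
```

```text
t 26.7 pos [ 0.6623 -0.1804  0.2301] rot [-89.29  -0.2  -86.23] F [0.5 0.1 0.6] open 0.0915 q [-0.38  0.66  1.06  0.    1.41 -0.44]
shift [ 0.0037 -0.0229 -0.2428] rotvec deg [-0.71 -0.03  0.2 ]
```

Now I'll retreat toward the base so the cameras have a clear view for the final check.

{"name": "send_rows", "arguments": {
  "motion": [
    [[0.004,-0.02,-0.04,0],[0.004,-0.02,-0.09,0],[0.004,-0.02,-0.14,0],[0.004,-0.02,-0.19,0],[0.004,-0.02,-0.24,0],[0.004,-0.02,-0.24,0]]
  ]
}}

```text
time: 27.3
tool_pos: [0.417, -0.1988, 0.246]
tool_rot: [-1.563, -0.001, -1.507]
contact_force: [0.3, 0.2, -0.4]
opening: 0.092
```

Run:
```python
from cell import read_camera,sensors
import cv2
t=read_camera("top")["frame"][:,:,::-1];s=read_camera("side")["frame"][:,:,::-1]
cv2.imwrite("pics/top17.png",cv2.resize(t[150:320,140:480],None,fx=2.3,fy=2.3,interpolation=cv2.INTER_CUBIC))
cv2.imwrite("pics/side17.png",cv2.resize(s[130:330,200:420],None,fx=2.9,fy=2.9,interpolation=cv2.INTER_CUBIC))
o=sensors.observe();print(o["tool_pos"],o["time"],o["contact_force"])
```

```text
[ 0.42228144 -0.20032916  0.24735981] 27.4 [ 0.62190189 -0.5001878   0.11178274]
```

View pics/top17.png

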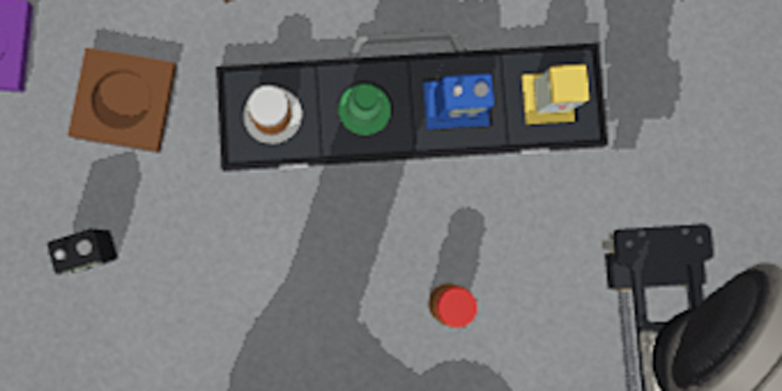

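View pics/side17.png

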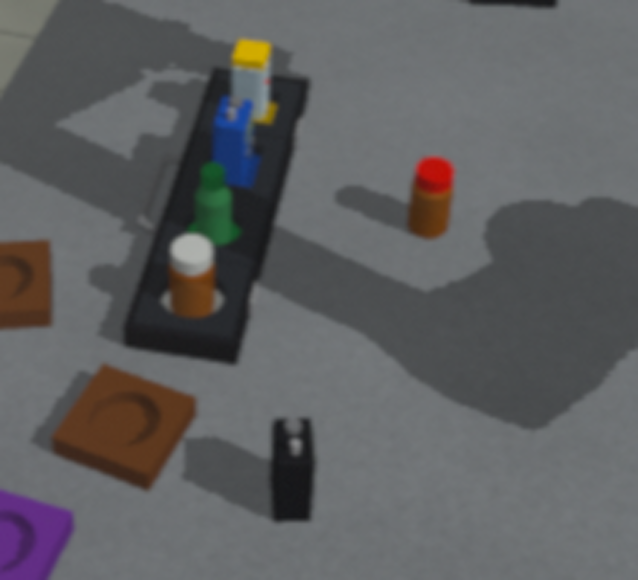

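Both views show all four items upright in their own pockets. The red jar (top crop (455,306)) and the black pump (82,250) stand exactly where they were.

```bash
python3 -c "
from cell import hand_in
print(hand_in())"
```

```text
the job is handed in; nothing more can be done
None
```

I packed the case in the order you listed: blue pump, white-capped jar, green bottle, flow meter. Each went into the pocket of its own colour. I lowered each one until the wrist force showed it touching the floor (about 5 N at most), then opened the gripper.

The last top and side pictures, taken at 27.4 s with the arm clear, show all four standing upright in their pockets. The black pump and red-capped jar had not moved. No check failed or disagreed. `hand_in()` reported no verdict, as expected.

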